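# Lock the forms box for carrying

### The arm

A 6-joint arm with a two-finger parallel gripper is mounted at the origin on the work surface. World frame = base frame: x ahead of the robot, y to its left, z up, the work surface at z = 0. Lengths are in mm, angles in rad, forces in N, time in s.
With the tool pointing down it reaches from about 250 to 850 mm from the base axis. Payload 12.5 kg.
Tool frame: the origin (TCP) lies at the very end of the fingers, on their centre line; the grasp point (between the pads) lies 19 mm behind it; z points along the fingers, y is the line along which they close (so a half turn about z gives the same grasp; the last joint's range is limited). The gripper opens to 93 mm and grips with 3 to 60 N. Pads are 15 mm wide; open, the fingers measure 128 mm over their backs; the gripper's body (75 mm by 188 mm) begins 65 mm behind the grasp point.
Start: joints at [-1.289, 0.351, 1.652, -0, 1.139, -0.085], TCP at [197.265, -513.392, 218.633] pointing down, gripper open.
Joint ranges: [-2.75, 2.75], [-0.79, 2.1], [0.01, 2.65], [-1.57, 4.71], [0.07, 3.14], [-2.87, 2.87]. Speed limits (rad/s): [2.22, 2.22, 2.79, 3.14, 3.14, 3.14].

### API

Orientations are given as a 3x3 rotation matrix whose columns are the frame's x, y, z axes.
In Python, from rig import env gives the robot as it stands. The module is installed in compiled form; this text tells all that it offers. Calls block until the motion is done:
- env.move_ptp(position, orientation): joint-space move of the TCP to a pose.
- env.movel(position, speed=150, frame=None, stop_force=None): straight line of the TCP; frame=None keeps the orientation; speed is the mean speed in mm/s. With stop_force (N) it stops when the force on the tool has changed by that much, and returns True; else False.
- env.movej(angles): joint-space move.
- env.grip(opening): opening from 0.0 (shut) to 1.0 (fully open); the grip force is fixed at half the most; returns when the fingers have stopped.
- env.pause(seconds).
- env.inverse_kinematics(position, orientation): joint angles nearest the present ones, or None.
- env.read_camera(name): name is "scene" or "side" or "wrist"; returns the picture (400x640x3 uint8, red, green, blue); there is no depth.
- env.get_calibration(name): a dict with "mtx" (3x3 intrinsics, pixels), "rvec" (rotation vector, rad) and "tvec" (3), from world to camera coordinates, as OpenCV has them. Camera axes: x right, y down, z forward; pixel columns grow to the right and rows downward; lengths in mm; the calibration is good to about 2 mm. A picture is of the moment at which its call begins: read the wrist's pose just before it. get_calibration takes no time and is no camera call; for the wrist camera it gives the pose at the moment of the call.
A pose or a line that the arm cannot do raises env.IKError and nothing moves.
- env.job_done(): hands the job in; it is judged then, once.
Readings, each from a call of its own:
- env.read_t(): time.
- env.read_joint_pos(): joint angles.
- env.read_dq(): joint speeds.
- env.read_tau(): joint torques, N m.
- env.read_tool_pos(): TCP position.
- env.read_ee_rot(): TCP orientation.
- env.read_wrist_force(): force on the tool from outside, world axes, zero at the start.
- env.read_ft_torque(): the same for the moment, N m.
- env.read_gripper_width(): opening from 0.0 (shut) to 1.0 (fully open).
- env.read_grip_force(): force on a finger pad.
Only numpy, scipy, OpenCV 4.12 (cv2) and the standard library are available. Lean on these libraries where they do the work, as an engineer would, in place of code of your own. Each camera call takes 0.05 s, during which the arm holds its last target. There are 200 camera calls.

### The job

The grey steel forms box on the reception desk is about to be carried to the back office. Swing its open hasp over the staple and press the strap down firmly until it snaps under its spring keeper and stays there, stopping once it is home so that it is not rammed into the rubber buffer below it; also swing the folded carry handle up until it clicks into its upright detent and stays standing. Leave the phone, the mug and the stapler where they are.

Things in the scene. Friction and masses are not known exactly. Their poses are not given: they have to be found in the camera images.
- box: Grey steel forms box fixed to the desk, 260 mm (its x) by 340 mm (its y), flat top (deck) 100 mm above its underside. Origin: centre of the underside; z up. On the deck: the hasp in front (x = -50 mm), lying along y, and the carry handle behind it. A 4 mm thick hatch plate lies on the deck at x = -115 to -10, y = 2 to 158 mm.
- staple (a point): Top middle of the staple, a 7 mm round-wire steel loop, 27 mm long along the box's y; its top is 40 mm above the deck, 49 mm from the hasp's hinge. It passes through the slot of the shut strap.
- keeper_nose (a point): Centre of the keeper nose, a spring-loaded round steel bar 9 mm thick, 33 mm long along the box's x, that the strap's end lip snaps under. It sticks out of a dark block (40 mm wide, 22 mm long, top 42 mm above the deck, x = -50, y = -109 to -131 mm in the box frame) beyond the strap's end.
- hasp (a joint): Angle of the hasp (rad). 0: shut, strap level, running to the box's -y over the staple, end lip under the keeper nose. pi/2: straight up; up to 2.9: laid back over the hatch. The stiff hinge stays where put. The lip meets the keeper at about 0.1; some 20 N down on the pad snaps it past and it stays near 0. Below 0 the strap compresses the rubber buffer, about 12 N per mm.
- hasp_hinge (a point): Centre of the hasp's hinge axis, which runs along the box's x; at (-50, 10, 124) mm in the box frame, 24 mm above the deck.
- hasp_pad (a point): Centre of the upper face (as shut) of the solid end pad of the hasp strap, 90 mm from the hinge. The steel strap is 34 mm wide (along the box's x), 5 mm thick, 115 mm long; a 16 mm wide slot for the staple lies 30 to 68 mm from the hinge, the pad from 68 to 112 mm. When shut its underside is 21 mm above the deck, on the buffer.
- buffer: Round rubber buffer, 18 mm diameter, under the pad of the shut hasp, 93 mm from the hinge; origin: centre of its top face, 21 mm above the deck; its cup below is 24 mm wide.
- handle (a joint): Angle of the carry handle (rad). 0: folded flat to the box's +x; pi/2: upright; hard stop at 1.6. Loose on its pivot: it falls back when let go, until from about 1.2 to 1.37 rad its arm has to be forced (about 10 N at the bar) past a spring ball; then it stands by itself near 1.57.
- handle_hinge (a point): Middle of the carry handle's pivot axis, which runs along the box's y; at (28, 0, 126) mm in the box frame, 26 mm above the deck.
- handle_grip (a point): Centre of the carry handle's grip bar, which runs along the box's y: a black round sleeve 11 mm thick and 70 mm long in a U-shaped 8 mm steel bail, 66 mm from the pivot axis; side arms 110 mm apart. Folded it lies 26 mm above the deck with free space beneath.
- detent_post (a point): Top centre of the dark post that holds the handle's spring ball, 30 mm (box x) by 16 mm (box y), 82 mm high over the deck, just outside the handle's arm on the box's +y side.
- phone: Black desk telephone, 200 by 160 mm, 70 mm high; origin under its centre. Bystander.
- mug: Yellow mug, 82 mm wide, 95 mm high; origin under its centre. Bystander.
- stapler: Stapler, 140 mm long, 52 mm high; origin under its centre. Bystander.

How it is judged:
By the outcome, as a careful person would: the job done as asked, in the order asked, and still so for the second after the job is handed in, with the robot touching nothing.
It also fails if it takes over 64 s, if anything falls off the work surface, if the arm or the gripper's body presses on something with over 40 N, if the wrist force passes 120 N, or if a joint passes its speed limit or range.

## Working session

There is one attempt and no reset: what is moved stays moved. The work goes in short steps, each a Python script; the robot and the scene stay as the last script left them, time stands still between calls to the robot, and variables do not carry over. Pictures are saved under pics/ and viewed, at most 10 in all, crops included, and the job is handed in when it is done.

```bash
mkdir -p pics; python3 - <<'E'
from rig import env
import cv2
for n in ("scene","side"):
    im=env.read_camera(n); cv2.imwrite(f"pics/{n}0.png",im[:,:,::-1])
    c=env.get_calibration(n); print(n,c)
print(env.read_t())
E
```

```text
scene {'mtx': array([[396.99908598,   0.        , 321.16600762],
       [  0.        , 396.99908598, 195.64371249],
       [  0.        ,   0.        ,   1.        ]]), 'rvec': array([ 2.23270871,  0.87914787, -0.35353835]), 'tvec': array([-381.24785975, -173.91090307, 1670.95292513])}
side {'mtx': array([[410.04570826,   0.        , 321.34183768],
       [  0.        , 410.04570826, 201.1313074 ],
       [  0.        ,   0.        ,   1.        ]]), 'rvec': array([ 0.46952384, -2.51080544,  1.45045032]), 'tvec': array([ 473.97847386,  217.41017341, 1257.3126926 ])}
0.1
```

View pics/scene0.png

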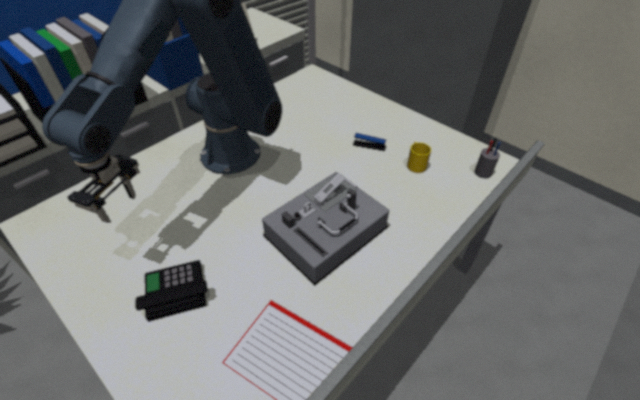

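View pics/side0.png

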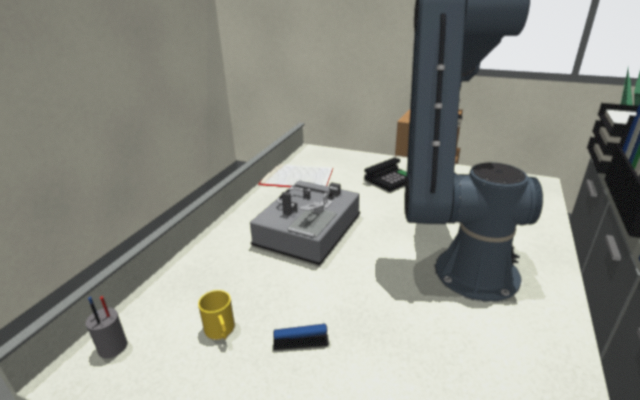

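Scene view: box deck corners are at about (264,221), (338,173), (389,217) and (316,268). Phone, stapler and mug are all clear of it. I'll back-project these corners and move the wrist camera over the box.

```bash
cat > h.py <<'E'
import numpy as np, cv2
from rig import env
def cal(n):
    c=env.get_calibration(n); return c["mtx"],cv2.Rodrigues(c["rvec"])[0],np.array(c["tvec"]).ravel()
def plane(c,uv,z):
    K,R,t=c; o=-R.T@t; d=R.T@np.linalg.inv(K)@[uv[0],uv[1],1]; return o+d*(z-o[2])/d[2]
def tri(obs):
    A=np.zeros((3,3));b=np.zeros(3);L=[]
    for c,uv in obs:
        K,R,t=c;o=-R.T@t;d=R.T@np.linalg.inv(K)@[uv[0],uv[1],1];d/=np.linalg.norm(d)
        P=np.eye(3)-np.outer(d,d);A+=P;b+=P@o;L.append((P,o))
    x=np.linalg.solve(A,b);return x,[np.linalg.norm(P@(x-o)) for P,o in L]
def proj(c,X):
    K,R,t=c;return cv2.projectPoints(np.atleast_2d(np.float64(X)),cv2.Rodrigues(R)[0],t,K,None)[0][:,0]
E
python3 - <<'E'
from h import *
np.set_printoptions(precision=1,suppress=True)
c=cal("scene")
for uv in [(264,221),(338,173),(389,217),(316,268),(340,215)]: print(plane(c,uv,100))
K,R,t=cal("wrist"); Re=env.read_ee_rot(); p=env.read_tool_pos()
print("cam in tool",Re.T@(-R.T@t-p)); print(Re.T@R.T); print(Re); print(K)
E
```

```text
[ 452.5 -198.5  100. ]
[476.2 137.3 100. ]
[737.8  91.5 100. ]
[ 699.2 -214.5  100. ]
[615.1 -11.2 100. ]
cam in tool [  67.3   -0.1 -165.2]
[[-0.  -1.  -0.2]
 [ 1.  -0.  -0. ]
 [ 0.  -0.2  1. ]]
[[ 0.9  0.4 -0. ]
 [ 0.4 -0.9  0. ]
 [ 0.  -0.  -1. ]]
[[350.2   0.  328.3]
 [  0.  350.2 201.7]
 [  0.    0.    1. ]]
```

```bash
python3 - <<'E'
from h import *
import pickle
R=np.diag([1.,-1,-1]); out=[]
for i,p in enumerate([(590,-125,270),(590,35,270)]):
    env.move_ptp(p,R); env.pause(.2); c=cal("wrist"); im=env.read_camera("wrist")[:,:,::-1]
    out.append(c); cv2.imwrite(f"pics/w{i}raw.png",im)
    cv2.imwrite(f"pics/w{i}.png",cv2.resize(im,(800,500),interpolation=cv2.INTER_CUBIC))
pickle.dump(out,open("wc.pkl","wb")); print(env.read_t(),env.read_joint_pos())
E
```

```text
3.2833 [-2.15584291e-02  3.80871412e-01  1.47842654e+00 -9.21319083e-05
  1.28238608e+00  1.55090497e+00]
```

View pics/w0.png

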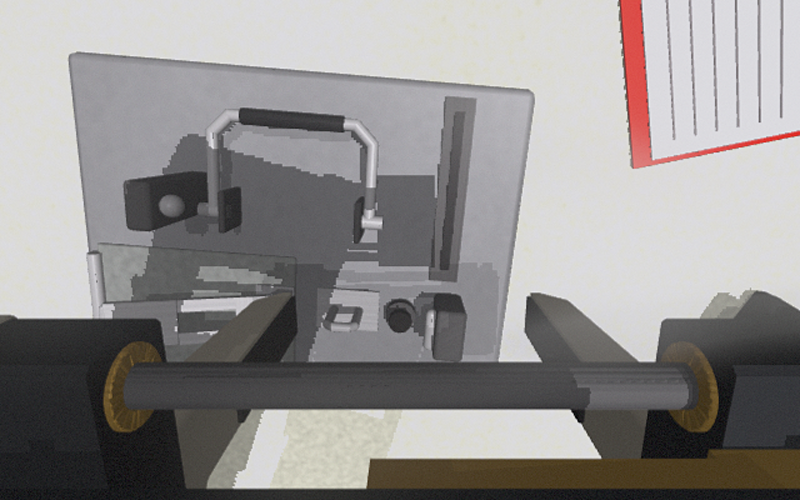

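View pics/w1.png

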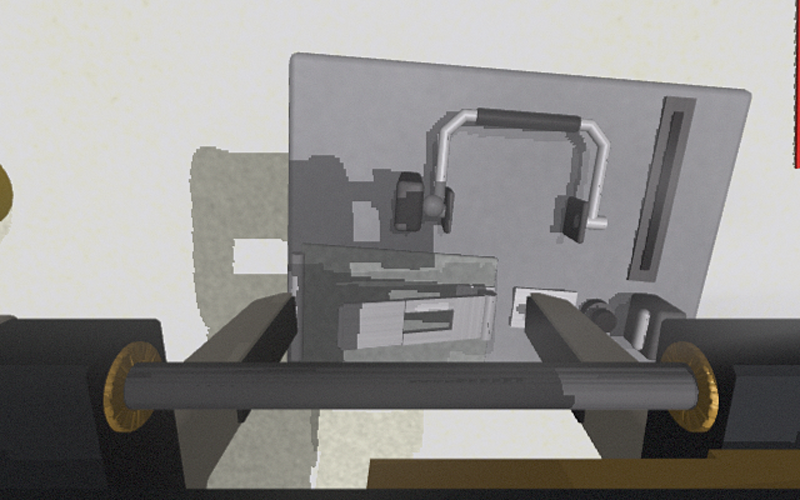

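Wrist views (left is +y, up is +x). In w0 the deck corners are (70,54) and (533,92), and the grip ends are (240,117) and (345,125). In w1 the corners are (291,54) and (750,92), the grip ends are (478,118) and (581,124), and the laid-back strap pad is around (371,326). The fingers hide the hasp row, so I'll step back in x with the gripper shut.

```bash
python3 - <<'E'
from h import *
import pickle
np.set_printoptions(precision=1,suppress=True)
a,b=pickle.load(open("wc.pkl","rb"))
for n,u,v in [("cornL",(70,54),(291,54)),("cornR",(533,92),(750,92)),("gripL",(240,117),(478,118)),("gripR",(345,125),(581,124)),("keeper",(431,330),(641,328))]:
    print(n,*tri([(a,np.array(u)/1.25),(b,np.array(v)/1.25)]))
R=np.diag([1.,-1,-1]); env.grip(0)
for i,p in enumerate([(470,-95,250),(470,25,250)]):
    env.move_ptp(p,R); env.pause(.2); c=cal("wrist"); im=env.read_camera("wrist")[:,:,::-1]
    pickle.dump(c,open(f"wc{i+2}.pkl","wb"))
    cv2.imwrite(f"pics/w{i+2}raw.png",im)
    cv2.imwrite(f"pics/w{i+2}.png",cv2.resize(im[50:350],None,fx=1.25,fy=1.25,interpolation=cv2.INTER_CUBIC))
print(env.read_t())
E
```

```text
cornL [717.8 119.1  94.9] [np.float64(0.12395142996139483), np.float64(0.12395142996149797)]
cornR [ 691.5 -215.7   95.3] [np.float64(0.03801200663257774), np.float64(0.038012006632450863)]
gripL [672.3 -11.9 129.4] [np.float64(0.25599325790936517), np.float64(0.25599325790977545)]
gripR [667.7 -81.7 128. ] [np.float64(0.3524902422480104), np.float64(0.35249024224806536)]
keeper [ 518.8 -141.2  128.1] [np.float64(0.7517767426593919), np.float64(0.7517767426592346)]
6.525
```

View pics/w2.png

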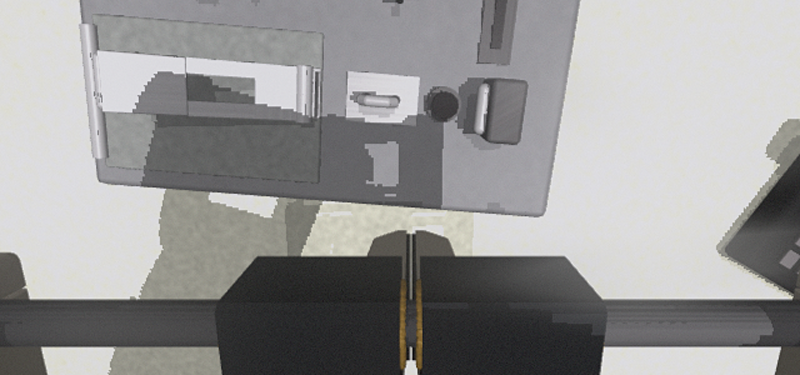

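View pics/w3.png

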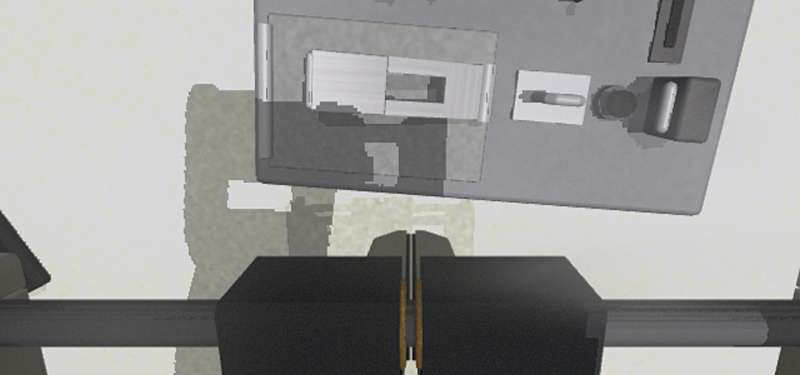

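w2 and w3 show the hasp laid back over the hatch. In full 800-px coordinates minus the crop offset, the keeper nose is at w2 (484,109) and w3 (668,108). The staple bar is centred at w2 (378,100) and w3 (562,99). The strap's pad/slot line is at u=186 and u=387. Next I'll fit the box pose and hasp angle jointly.

```bash
cat > fit.py <<'E'
from h import *
import pickle
from scipy.optimize import least_squares
np.set_printoptions(precision=2,suppress=True)
C=pickle.load(open("wc.pkl","rb"))+[pickle.load(open(f"wc{i}.pkl","rb")) for i in (2,3)]
o=np.array([0,62.5])
# name, view, pixel
obs=[("cBL",0,(70,54)),("cBR",0,(533,92)),("cBL",1,(291,54)),("cBR",1,(750,92)),
("gL",0,(240,117)),("gR",0,(345,125)),("gL",1,(478,118)),("gR",1,(581,124)),
("cFL",2,(100,182)+o),("cFR",2,(545,215)+o),("cFL",3,(257,182)+o),("cFR",3,(700,214)+o),
("kn",2,(484,109)+o),("kn",3,(668,108)+o),("kn",0,(431,330)),("st",2,(378,100)+o),("st",3,(562,99)+o),
("pu",2,(186,56)+o),("pl",2,(186,115)+o),("pu",3,(387,55)+o),("pl",3,(386,115)+o),("eu",3,(310,50)+o),("el",3,(307,107)+o),("eu",2,(100,52)+o),("el",2,(98,110)+o)]
def hp(x,r,n,th): return np.array([x,10-r*np.cos(th)+n*np.sin(th),124+r*np.sin(th)+n*np.cos(th)])
def model(q):
    th=q[4]
    return dict(cBL=(129,169,99),cBR=(129,-169,99),cFL=(-129,169,99),cFR=(-129,-169,99),gL=(94,35,128),gR=(94,-35,128),
      kn=(-50,q[5],q[6]),st=(-50,-39,140),pu=hp(-33,68,-3,th),pl=hp(-67,68,-3,th),eu=hp(-33,115,-3,th),el=hp(-67,115,-3,th))
def pose(q):
    c,s=np.cos(q[3]),np.sin(q[3]); return np.array([[c,-s,0],[s,c,0],[0,0,1]]),np.array(q[:3])
def res(q):
    R,t=pose(q);m=model(q)
    return np.concatenate([proj(C[v],R@np.array(m[n])+t)[0]*1.25-uv for n,v,uv in obs])
if __name__=="__main__":
    s=least_squares(res,[575,-40,0,-.07,2.7,-105,130],loss="soft_l1",x_scale=[10,10,10,.1,.1,10,10])
    print(s.x); r=res(s.x).reshape(-1,2)
    for a,b in zip(obs,r): print(a[0],a[1],b)
    np.save("q.npy",s.x)
    R,t=pose(s.x)
    print("side/scene corner check",proj(cal("scene"),[R@np.array(p)+t for p in [(-130,-170,100),(-130,170,100),(130,170,100),(130,-170,100)]]))
E
python3 fit.py
```

```text
[ 577.03  -38.68   -5.37   -0.08    2.8  -106.88  135.49]
cBL 0 [-0.03 -1.22]
cBR 0 [ 1.55 -1.18]
cBL 1 [-0.64 -0.84]
cBR 1 [ 0.66 -1.29]
gL 0 [ 2.39 -0.93]
gR 0 [-0.1  -0.75]
gL 1 [-2.64 -1.74]
gR 1 [-4.13  0.34]
cFL 2 [0.22 0.44]
cFR 2 [-1.18  1.12]
cFL 3 [0.01 0.13]
cFR 3 [-2.    0.69]
kn 2 [-0.37  0.17]
kn 3 [ 0.15 -0.41]
kn 0 [ 0.26 -0.07]
st 2 [-0.43  1.04]
st 3 [3.74 0.71]
pu 2 [3.58 1.59]
pl 2 [6.1  0.29]
pu 3 [1.61 1.67]
pl 3 [-0.94 -0.56]
eu 3 [-2.19 -0.98]
el 3 [-0.28  3.7 ]
eu 2 [-4.13 -2.21]
el 2 [3.66 1.38]
side/scene corner check [[260.54 219.09]
 [335.39 171.63]
 [389.61 210.44]
 [313.7  268.69]]
```

```bash
cat >> h.py <<'E'
def T():
    q=np.load("q.npy"); c,s=np.cos(q[3]),np.sin(q[3]); return np.array([[c,-s,0],[s,c,0],[0,0,1]]),q[:3]
def W(p): R,t=T(); return R@np.array(p,float)+t
def ori(sg): # tool y along sg*box x, z down
    R,_=T(); y=sg*R[:,0]; z=np.array([0,0,-1.]); return np.column_stack([np.cross(y,z),y,z])
def st(m=""): print(m,"t%.1f"%env.read_t(),"p",np.round(env.read_tool_pos(),1),"F",np.round(env.read_wrist_force(),1),"w%.3f"%env.read_gripper_width())
E
python3 - <<'E'
from fit import *
f=lambda q: np.append(res(q),q[2]/0.3)
s=least_squares(f,[575,-40,0,-.07,2.7,-105,130],loss="soft_l1",x_scale=[10,10,10,.1,.1,10,10])
print(s.x,s.cost); np.save("q.npy",s.x)
r=res(s.x).reshape(-1,2)
for a,b in zip(obs,r): print(a[0],a[1],b,end=";")
th=s.x[4]
g=hp(-50,90,-.5,th); print("\ngrasp box",g,"world",W(g))
for sg in (1,-1):
    print(sg,env.inverse_kinematics(W(g+[0,0,41]),ori(sg)))
c2,c3=C[2],C[3]
for n,u,v in [("padU",(186,56),(387,55)),("padL",(186,115),(386,115)),("st",(378,100),(562,99)),("kn",(484,109),(668,108))]:
    x,e=tri([(c2,(np.array(u)+o)/1.25),(c3,(np.array(v)+o)/1.25)]); R,t=T(); print(n,x,"box",R.T@(x-t),e[0])
# enlarged crops of the strap
a,b=cv2.imread("pics/w2raw.png"),cv2.imread("pics/w3raw.png")
cr=np.vstack([cv2.resize(a[78:153,60:260],None,fx=4,fy=4,interpolation=cv2.INTER_CUBIC),cv2.resize(b[78:153,220:420],None,fx=4,fy=4,interpolation=cv2.INTER_CUBIC)])
cv2.imwrite("pics/crop.png",cr)
E
```

```text
[ 577.03  -39.01   -3.84   -0.08    2.81 -106.58  133.93] 56.62789711072264
cBL 0 [-1.11 -1.73];cBR 0 [ 2.64 -1.3 ];cBL 1 [-0.66 -1.36];cBR 1 [ 2.74 -1.41];gL 0 [ 2.1  -1.07];gR 0 [ 0.12 -0.8 ];gL 1 [-1.76 -1.87];gR 1 [-2.76  0.28];cFL 2 [-0.82  0.81];cFR 2 [-0.24  1.82];cFL 3 [-0.32  0.5 ];cFR 3 [-0.39  1.38];kn 2 [-0.36  0.2 ];kn 3 [ 0.13 -0.38];kn 0 [ 0.27 -0.06];st 2 [-0.12  1.19];st 3 [5.08 0.86];pu 2 [2.92 1.43];pl 2 [5.45 0.36];pu 3 [1.76 1.5 ];pl 3 [-0.83 -0.49];eu 3 [-2.45 -1.2 ];el 3 [-0.56  3.67];eu 2 [-5.05 -2.43];el 2 [2.76 1.35];
grasp box [-50.    94.98 153.64] world [534.58  59.57 149.8 ]
1 [ 0.02  0.36  1.71 -0.    1.07  0.1 ]
-1 None
padU [550.61  37.65 146.4 ] box [-32.31  74.37 150.24] 0.019552897469281925
padL [516.6   38.37 153.47] box [-66.28  72.44 157.31] 0.254585634491218
st [524.4  -73.5  128.14] box [-49.79 -38.48 131.98] 0.09369427015736113
kn [ 518.78 -141.72  129.39] box [ -50.07 -106.93  133.23] 0.18247261021908218
```

View pics/crop.png

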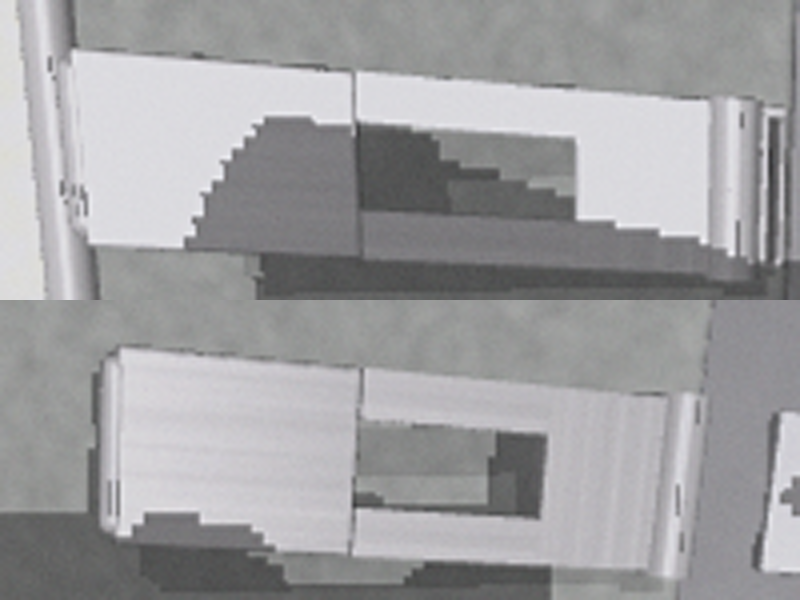

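The crop shows the r=68 pad/slot line at w2 (355,72)-(360,256) and w3 (360,68)-(352,255). The slot's hinge-side end is at w2 (576,140)-(576,218) and w3 (547,134)-(543,218). I'll use these sharper points and refit.

```bash
python3 - <<'E'
import fit; from fit import *
P2=lambda u,v:(np.array([60+u/4,78+v/4]))*1.25
P3=lambda u,v:(np.array([220+u/4,78+v/4]))*1.25
fit.obs[:]=[x for x in obs if x[0] not in("pu","pl","eu","el") and not(x[0]=="st" and x[1]==3)]+[("pu",2,P2(355,72)),("pl",2,P2(360,256)),("pu",3,P3(360,68)),("pl",3,P3(352,255)),
("su",2,P2(576,140)),("sl",2,P2(576,218)),("su",3,P3(547,134)),("sl",3,P3(543,218))]
m0=fit.model
def model(q):
    d=m0(q);d["su"]=hp(-42,30,-3,q[4]);d["sl"]=hp(-58,30,-3,q[4]);return d
fit.model=model
for w in (1e9,.3,.1):
    s=least_squares(lambda q: np.append(res(q),q[2]/w),[575,-40,0,-.07,2.7,-105,130],loss="soft_l1" if w>1 or 1 else "linear",x_scale=[10,10,10,.1,.1,10,10])
    print(w,s.x,s.cost,np.abs(res(s.x)).max())
    if w==.3: np.save("q.npy",s.x); g=hp(-50,90,-.5,s.x[4]); print(W(g)); print(res(s.x).reshape(-1,2)[-8:])
E
```

```text
1000000000.0 [ 576.98  -38.64   -4.51   -0.08    2.8  -106.94  134.55] 25.813360319857075 3.86774060020133
0.3 [ 576.95  -38.82   -2.28   -0.08    2.81 -106.91  132.11] 36.23974603918624 4.179363848219282
[534.59  59.74 151.56]
[[ 1.28 -0.17]
 [ 2.26  0.61]
 [ 0.84  0.14]
 [-0.31  0.08]
 [ 0.89 -0.62]
 [ 1.06  1.1 ]
 [ 0.13  0.23]
 [-1.1   0.11]]
0.1 [ 576.9   -39.15   -0.08   -0.08    2.83 -106.66  129.79] 40.47716339123013 7.0164284794428795
```

```bash
python3 - <<'E'
from h import *
q=np.load("q.npy"); q[2]=-1; q[4]=2.81; np.save("q.npy",q)
R=ori(1); g=W([-50,10-90*np.cos(2.81),124+90*np.sin(2.81)])
env.grip(.65)
p=g+[0,0,-19]   # TCP
env.move_ptp(p+[0,0,70],R); st("above")
hit=env.movel(p,speed=80,stop_force=6); st(f"down {hit}")
env.grip(0.0); st("grip"); print(env.read_grip_force())
c=cal("wrist"); im=env.read_camera("wrist")[:,:,::-1]; cv2.imwrite("pics/g1.png",im)
E
```

```text
above t8.9 p [534.5  59.9 203.4] F [-0.   0.1  0.7] w0.653
down False t9.9 p [534.9  59.9 133.8] F [-0.2 -0.6 -0.2] w0.651
grip t10.5 p [535.4  59.9 133.7] F [ 5.3 -0.2  0.2] w0.361
29.99618500471115
```

View pics/g1.png

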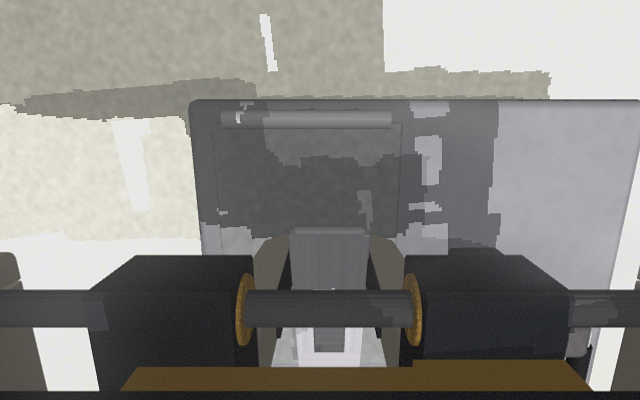

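Width 33.6 mm, so the strap pad is held between the fingers. The picture shows it centred at about (330,260). Next I'll swing it over.

```bash
python3 - <<'E'
from h import *
Rb,_=T(); p0=env.read_tool_pos()+[0,0,19]; h=W([-50,10,124]); d=Rb.T@(p0-h); r=np.hypot(d[1],d[2]); th0=np.arctan2(d[2],-d[1]); print(d,r,th0)
for th in np.append(np.arange(th0-.15,.32,-.15),.3):
    p=h+Rb@np.array([d[0],-r*np.cos(th),r*np.sin(th)])+[0,0,-19]
    env.movel(p,speed=70); F=env.read_wrist_force()
    print(round(th,2),np.round(F,1),end="; ")
    if np.linalg.norm(F)>45: print("STOP"); break
st("\nend")
E
```

```text
[ 0.81472361 85.10080681 29.63804818] 90.11415659542328 2.8064599702077864
2.66 [ 3.3 -0.3 -1.4]; 2.51 [ 3.2 -0.3 -1.2]; 2.36 [ 4.5  0.2 -1. ]; 2.21 [4.7 0.3 0. ]; 2.06 [4.8 1.2 0. ]; 1.91 [4.6 1.4 1.3]; 1.76 [4.7 2.5 3.8]; 1.61 [3.3 2.1 6.1]; 1.46 [3.8 2.3 7. ]; 1.31 [-0.1 -0.2  0.4]; 1.16 [ 0.1  1.5 -0.6]; 1.01 [-0.1 -1.9  0.8]; 0.86 [ 0.1  0.3 -0.1]; 0.71 [ 0.5 -0.5 -0.3]; 0.56 [ 0.6 -0.7 -0.3]; 0.41 [-0.6 -0.5  0.4]; 0.3 [ 0.5 -0.3  0.5]; 
end t16.3 p [ 521.6 -110.8  130.2] F [ 0.5 -0.3  0.5] w0.005
```

The strap slipped out of the pads just past upright, at about 1.4 rad, and the stiff hinge should keep it there. I'll go round behind it and push with the shut fingertips.

```bash
python3 - <<'E'
from h import *
Rb,t=T()
env.movel(W([-50,-110,190]),speed=200); env.movel(W([-50,-110,262]),speed=250)
env.movel(W([-50,65,262]),speed=300); env.movel(W([-50,65,208]),speed=150); st("behind")
hit=env.movel(W([-50,-20,208]),speed=60,stop_force=3); st(f"push {hit}")
b=Rb.T@(env.read_tool_pos()-t); print("box",b)
E
```

```text
behind t18.4 p [532.5  29.  207.4] F [0.5 0.1 0.2] w0.002
push False t20.0 p [525.6 -54.7 207. ] F [-0.7 -0.6 -0.9] w0.007
box [-49.96241438 -19.85659353 208.03002177]
```

```bash
python3 - <<'E'
from h import *
a=env.read_camera("scene")[:,:,::-1]; b=env.read_camera("side")[:,:,::-1]
st()
cv2.imwrite("pics/c2.png",np.hstack([cv2.resize(a[130:280,255:395],(400,429),interpolation=cv2.INTER_CUBIC),cv2.resize(b[130:280,240:380],(400,429),interpolation=cv2.INTER_CUBIC)]))
E
```

```text
t20.1 p [525.5 -54.7 207. ] F [ 0.  -0.2 -0. ] w0.007
```

View pics/c2.png

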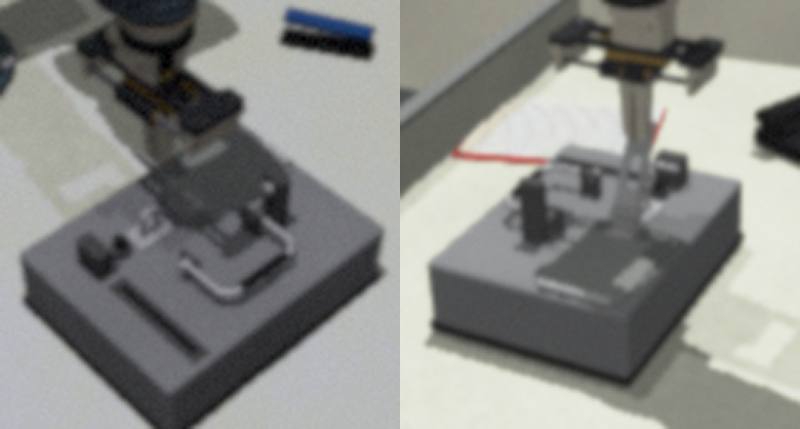

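The composite shows the gripper over the hasp and a light strap shape rising from around crop (625,235) to (640,140) in the side half. I'll compare projections of the strap at several angles.

```bash
python3 - <<'E'
from h import *
np.set_printoptions(precision=0,suppress=True)
for n,o,off in (("scene",(255,130),0),("side",(240,130),400)):
    c=cal(n); f=lambda p: (proj(c,W(p))[0]-o)*2.857+[off,0]
    print(n,"hinge",f([-50,10,124]),"tcp",f([-50,-20,208]),"post",f([28,70,182]),"keeper",f([-50,-120,142]),"cornerFR",f([-130,-170,100]),"BL",f([130,170,100]))
    for th in (1.2,1.4,1.6,1.8,2.0,2.2,2.4,2.6): print(th,*[f([x,10-115*np.cos(th),124+115*np.sin(th)]) for x in (-67,-33)],f([-50,10-49*np.cos(th),124+49*np.sin(th)]))
E
```

```text
scene hinge [179. 198.] tcp [159. 158.] post [266. 173.] keeper [ 92. 244.] cornerFR [ 15. 252.] BL [385. 228.]
1.2 [140. 140.] [161. 156.] [167. 177.]
1.4 [155. 127.] [176. 142.] [174. 172.]
1.6 [171. 116.] [192. 131.] [180. 167.]
1.8 [186. 109.] [207. 124.] [186. 164.]
2.0 [200. 105.] [221. 120.] [192. 162.]
2.2 [213. 105.] [234. 119.] [198. 162.]
2.4 [223. 108.] [244. 123.] [202. 163.]
2.6 [231. 114.] [252. 129.] [206. 165.]
side hinge [625. 211.] tcp [635. 137.] post [540. 177.] keeper [670. 152.] cornerFR [743. 176.] BL [423. 260.]
1.2 [652. 118.] [626. 113.] [631. 171.]
1.4 [644. 121.] [617. 115.] [627. 172.]
1.6 [635. 127.] [608. 122.] [623. 175.]
1.8 [626. 138.] [599. 133.] [620. 180.]
2.0 [617. 152.] [590. 146.] [616. 186.]
2.2 [609. 169.] [582. 163.] [613. 193.]
2.4 [602. 188.] [575. 182.] [610. 200.]
2.6 [597. 208.] [570. 202.] [608. 209.]
```

The strap's tip lies near (640,115) in the side half, so θ is about 1.2, which means the fingertip is already pushing it. I'll carry on along the arc.

```bash
cat >> h.py <<'E'
def arcp(th,r=90): return W([-50,10-r*np.cos(th)+2*np.sin(th)+7.5,124+r*np.sin(th)+2*np.cos(th)])
E
python3 - <<'E'
from h import *
for th in list(np.arange(1.1,.25,-.12))+[.2]:
    env.movel(arcp(th),speed=70); F=env.read_wrist_force(); print(round(th,2),np.round(F,1),end="; ")
    if np.linalg.norm(F)>15: print("STOP"); break
R,t=T(); p=W([-50,-80,0]); p[2]=env.read_tool_pos()[2]+4
env.movel(p,speed=60); st("\nover pad")
env.movel(p-[0,0,30],speed=20,stop_force=6); st("touch")
E
```

```text
1.1 [-0.1  0.2 -0.4]; 0.98 [ 0.3 -0.2  0.2]; 0.86 [-0.3  0.  -0.1]; 0.74 [0.  0.3 0.8]; 0.62 [-0.3 -0.9 -0. ]; 0.5 [0.1 0.2 0.1]; 0.38 [-0.3  1.3  0.1]; 0.26 [-0.2  0.6 -0.1]; 0.2 [-0.6 -0.4 -0.5]; 
over pad t23.1 p [ 520.9 -115.1  146.8] F [-0.2  0.  -0.2] w0.004
touch t23.8 p [ 521.  -114.7  135.9] F [-1.4  0.6  6.9] w0.005
```

The strap is down with its lip on the keeper (pad at about +0.1 rad). Now I'll press it in small steps.

```bash
python3 - <<'E'
from h import *
p=env.read_tool_pos(); z=p[2]; L=[]; snapped=False; mx=0
while z>121:
    z-=.5; env.movel([p[0],p[1],z],speed=10); a=env.read_tool_pos()[2]; f=env.read_wrist_force()[2]; L.append((round(z,1),round(a,1),round(f,1))); mx=max(mx,f)
    if mx>12 and f<mx*.5: snapped=True
    if f>45 or (snapped and a<128.5 and f>6): break
print(L,snapped); st()
E
```

```text
[(np.float64(135.4), np.float64(135.9), np.float64(8.0)), (np.float64(134.9), np.float64(135.7), np.float64(11.3)), (np.float64(134.4), np.float64(135.5), np.float64(16.3)), (np.float64(133.9), np.float64(135.3), np.float64(18.8)), (np.float64(133.4), np.float64(135.0), np.float64(21.4)), (np.float64(132.9), np.float64(134.5), np.float64(20.7)), (np.float64(132.4), np.float64(133.9), np.float64(19.0)), (np.float64(131.9), np.float64(133.0), np.float64(15.8)), (np.float64(131.4), np.float64(132.0), np.float64(9.7)), (np.float64(130.9), np.float64(131.0), np.float64(1.6)), (np.float64(130.4), np.float64(130.1), np.float64(1.3)), (np.float64(129.9), np.float64(129.8), np.float64(-0.6)), (np.float64(129.4), np.float64(129.4), np.float64(-0.3)), (np.float64(128.9), np.float64(128.9), np.float64(-0.3)), (np.float64(128.4), np.float64(128.4), np.float64(0.0)), (np.float64(127.9), np.float64(127.9), np.float64(-0.5)), (np.float64(127.4), np.float64(127.4), np.float64(0.3)), (np.float64(126.9), np.float64(126.9), np.float64(-0.5)), (np.float64(126.4), np.float64(126.5), np.float64(2.3)), (np.float64(125.9), np.float64(126.2), np.float64(6.0))] True
 t28.8 p [ 521.1 -114.7  126.2] F [-2.6  0.4  6. ] w0.008
```

It snapped at about 21 N and is home at z=126.2 with 6 N on the buffer. I'll back off and take the handle.

```bash
python3 - <<'E'
from h import *
q=np.load("q.npy"); q[2]=0; np.save("q.npy",q)
R=ori(1); p=env.read_tool_pos(); env.movel(p+[0,0,90],speed=150); st("up")
g=W([94,0,108]); print(g,"tri 670.0,-46.8")
env.grip(.5); env.move_ptp(g+[0,0,90],R)
hit=env.movel(g,speed=80,stop_force=5); st(f"down {hit}")
env.grip(0); st("grip"); print(env.read_grip_force())
E
```

```text
up t29.6 p [ 520.6 -114.6  215.3] F [ 0.3 -0.2 -0.1] w0.003
[670.65214075 -46.23496386 108.        ] tri 670.0,-46.8
down False t32.4 p [671.  -46.3 108.6] F [ 0.4 -0.5  0.6] w0.503
grip t33.1 p [671.7 -46.3 108.4] F [ 5.  -0.7 -1.3] w0.106
29.99983549118042
```

```bash
python3 - <<'E'
from h import *
Rb,t=T()
for th in list(np.arange(.15,1.2,.15))+[1.25,1.3,1.35,1.4,1.46,1.52,1.57]:
    env.movel(W([28.5+66*np.cos(th),0,126-18+66*np.sin(th)]),speed=60); F=env.read_wrist_force()
    print(round(th,2),np.round(F,1),"%.3f"%env.read_gripper_width(),end="; ")
    if np.linalg.norm(F)>40 or env.read_gripper_width()<.07: print("STOP"); break
st("\n"); print(Rb.T@(env.read_tool_pos()-t))
E
```

```text
0.15 [ 5.7  0.4 -1.1] 0.108; 0.3 [ 7.9  0.4 -1.6] 0.105; 0.45 [ 8.  -0.4  1.2] 0.108; 0.6 [8.8 0.4 2.8] 0.109; 0.75 [9.8 1.1 5.3] 0.113; 0.9 [10.6 -0.3  9.9] 0.108; 1.05 [11.7  0.7 13.7] 0.108; 1.2 [ 7.9 -0.2 14.5] 0.112; 1.25 [12.   0.  13.2] 0.109; 1.3 [12.  -0.3 14.7] 0.111; 1.35 [ 8.7 -0.4 16. ] 0.106; 1.4 [ 4.6  0.3 20.1] 0.105; 1.46 [-0.6  0.1 22. ] 0.109; 1.52 [-5.2  0.9 24. ] 0.107; 1.57 [ 0.3  0.2 20.3] 0.105; 
 t37.4 p [607.  -41.2 176.8] F [ 0.3  0.2 20.3] w0.105
[3.00976842e+01 2.79806341e-02 1.76784871e+02]
```

```bash
python3 - <<'E'
from h import *
R=ori(1)
env.movel(W([28,0,176.5]),speed=30); st("relief")
env.grip(.4); st("open"); p=env.read_tool_pos(); env.movel(p+[0,0,60],speed=100,stop_force=8); st("up")
env.move_ptp(W([-130,0,330]),np.diag([1.,-1,-1])); env.pause(.3)
a=env.read_camera("scene")[:,:,::-1]; b=env.read_camera("side")[:,:,::-1];w=env.read_camera("wrist")[:,:,::-1]; st()
f=lambda i,s:cv2.resize(i,s,interpolation=cv2.INTER_CUBIC)
cv2.imwrite("pics/fin.png",np.vstack([np.hstack([f(a[155:290,255:395],(300,289)),f(b[155:275,240:380],(300,289))]),f(w[0:260],(600,244))]))
E
```

```text
relief t37.6 p [605.2 -41.  177.1] F [1.  1.  8.1] w0.107
open t38.3 p [604.8 -41.  176.4] F [-0.3  0.3 -0.2] w0.397
up t39.1 p [604.5 -41.  235.8] F [ 0.2 -0.7 -0.1] w0.400
 t40.8 p [447.4 -28.6 330. ] F [-0.1 -0.8 -0. ] w0.398
```

View pics/fin.png

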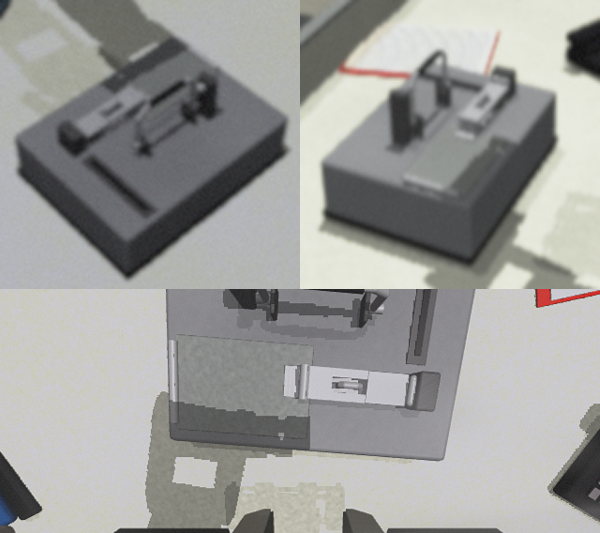

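The final views show the strap shut over the staple with its lip at the keeper (wrist view, around (345,385) to (415,390)). The handle is standing upright in both side views. The phone and stapler are in place, and the arm is clear of everything.

```bash
python3 -c "
from rig import env
print(env.job_done())"
```

```text
the job is handed in; nothing more can be done
None
```

The job is handed in at about 41 s of the 64 s limit: the hasp snapped under its keeper at about 21 N and I stopped with 6 N on the buffer, then the handle was swung up and was still standing when released; the strap slipped from the gripper once mid-swing, so I finished that by pushing, and the arm was kept clear of the phone, mug and stapler.

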